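# Hang the washed jar to drain and lay its lid in the pocket

## Task

Hang the washed ceramic jar mouth-down on the slanting peg of the draining stand: let go of it hanging about two centimetres short of the back plate, then push on its base until its rim sits fully home against the plate. Lay the jar's lid rim-down (knob up) fully into the square pocket of the small oak tray, in either order. Set both down without dropping them, and do not disturb the flashlight or the coin tin.

Things in the scene. Friction and masses are not known exactly. Their poses are not given: they have to be found in the camera images.
- jar_center (a point): centre of the square white ceramic jar (130 mm long, 60 x 60 mm outside, wall 5 mm, base 6 mm thick, so its inside is 50 x 50 mm and 124 mm deep; about 0.4 kg). It starts lying on its side on the table. Its x axis runs along the jar from the mouth (at -65 mm) to the closed base (at +65 mm); at the start the mouth roughly faces the robot; z up at the start, y level.
- jar_mouth (a point): centre of the jar's open mouth, in the plane of its rim, 65 mm from jar_center; same axes as jar_center
- jar: the same jar; origin in the middle of the flat side it lies on at the start (30 mm below jar_center), same axes
- peg: the stand's flat oak peg, fixed; origin where its axis leaves the back plate's front face, 120 mm above the table. x runs along the peg out of the plate, away from the robot and 20 degrees above level; y level; z square to both, upward. 116 mm long, 24 wide (y), 12 thick (z). Friction holds a jar let go on it if at least 85 mm of peg is inside the jar; with less it tips off.
- stand: the oak draining stand that carries the peg; origin on the table 120 mm below the peg's origin. Back plate square to the peg, 90 mm wide, from 70 mm below to 30 mm above the peg's axis, post behind it. Base board 120 mm wide, 14 high, from 60 mm behind to 120 mm ahead. A jar pushed home has its rim flat on the plate and hangs with its axis 19 mm below the peg's axis (along peg z).
- lid_center (a point): centre of the jar's square white ceramic lid (about 0.12 kg, 44 mm high overall), 22 mm above its underside; z up out of the knob, x and y along its edges. From below: rim plug 44 x 44 x 6 mm, plate 64 x 64 x 8 mm, then a square knob 24 x 24 mm, 30 mm tall (from 8 mm below to 22 mm above this point). It starts rim-down, knob up on the table.
- lid: the same lid; origin at the centre of its underside, same axes
- tray: small square oak tray, fixed, 88 x 88 mm, 20 mm high, origin under its centre on the table, x and y along its sides. Its pocket is 72 x 72 mm with its floor 6 mm above the table; the lid lies in it square to the tray's sides (any quarter turn), rim on the floor, lid_center then 28 mm above the table.
- flashlight: bystander: black plastic mini flashlight lying on the table, 110 mm long, 34 mm thick; origin under its middle; leave it alone
- coin_tin: bystander: round stainless steel coin tin, 83 mm across, 48 mm high; origin under its centre; leave it alone
There are look-alikes about, which are no part of the job. Leave any black or orange look-alike of the jar alone. Leave any turquoise look-alike of the lid alone.

How it is judged (in metres and radians):
On the way, in this order (a step that is already met when the one before it is completed fails the run):
1. the jar hangs mouth-down on the peg, let go, its rim still 6 to 40 mm short of the back plate (x of jar_mouth in the frame of peg between 0.006 and 0.04 m and y of jar_mouth in the frame of peg between -0.014 and 0.014 m and z of jar_mouth in the frame of peg between -0.026 and -0.011 m and angle between the x axis of jar_mouth and the x axis of peg, either way round below 0.15 rad and contact force between jar and the fingers below 0.05 N and linear speed of jar below 0.03 m/s), for 0.2 s.
2. the jar is pushed home: its rim within 5 mm of the back plate (x of jar_mouth in the frame of peg below 0.005 m and y of jar_mouth in the frame of peg between -0.014 and 0.014 m and z of jar_mouth in the frame of peg between -0.026 and -0.011 m and angle between the x axis of jar_mouth and the x axis of peg, either way round below 0.15 rad), for 0.2 s.
At the end, for the whole second after the job is handed in: Jar hanging mouth-down on the peg, rim within 5 mm of the back plate, in line within 0.15 rad, resting on the peg, centred within 14 mm; lid rim-down and level (0.08 rad) in the pocket, within 7 mm of its centre each way and 3 mm of its seated height; both let go and at rest (all of step 2 and x of lid_center in the frame of tray between -0.007 and 0.007 m and y of lid_center in the frame of tray between -0.007 and 0.007 m and z of lid_center in the frame of tray between 0.025 and 0.031 m and angle between lid_center's own z axis and vertical below 0.08 rad and contact force between each of jar, lid and the fingers below 0.05 N and linear speed of each of jar, lid below 0.02 m/s); the robot touches nothing.
It fails at once if the jar is dropped (moves faster than 0.7 m/s out of the fingers) (linear speed of jar above 0.7 m/s and contact force between jar and the fingers below 0.05 N).
It fails at once if the lid is dropped (moves faster than 0.7 m/s out of the fingers) (linear speed of lid above 0.7 m/s and contact force between lid and the fingers below 0.05 N).
It fails at once if the flashlight is moved more than 20 mm (distance of flashlight from where it was at the start of the episode above 0.02 m).
It fails at once if the coin tin is moved more than 20 mm (distance of coin_tin from where it was at the start of the episode above 0.02 m).
It also fails if it takes over 61 s, if anything falls off the work surface, if the arm or the gripper's body presses on something with over 40 N, if the wrist force passes 120 N, or if a joint passes its speed limit or range.

## Robot

A 6-joint arm with a two-finger parallel gripper is mounted at the origin on the work surface. World frame = base frame: x ahead of the robot, y to its left, z up, the work surface at z = 0. Lengths are in m, angles in degrees, forces in N, time in s.
With the tool pointing down it reaches from about 0.3 to 0.75 m from the base axis. Payload 8.5 kg.
Tool frame: the origin (TCP) lies at the very end of the fingers, on their centre line; the grasp point (between the pads) lies 19 mm behind it (env.pinch_z is the distance from the TCP to the grasp point, in m); z points along the fingers, y is the line along which they close (so a half turn about z gives the same grasp; the last joint's range is limited). The gripper opens to 85 mm and grips with 20 to 120 N. Pads are 22 mm wide; open, the fingers measure 114 mm over their backs; the gripper's body (76 mm by 85 mm) begins 54 mm behind the grasp point. The pads swing forward as they close: fully open they stand 13 mm farther back than shut.
Start: joints at [62.836, 21.807, 74.336, -0, 83.858, -12.336], TCP at [0.141, 0.532, 0.231] pointing down, gripper open.
Joint ranges: [-178.18, 178.18], [-50.72, 133.34], [12.68, 142.11], [-81.47, 261.47], [9.98, 163.14], [-165.26, 165.26]. Speed limits (degrees/s): [136.94, 136.94, 180, 180, 180, 180].

## Interface

Orientations are given as a 3x3 rotation matrix whose columns are the frame's x, y, z axes.
In Python, from rig import env, viewer gives the robot as it stands.
- The arm moves only by the tool drive_tool, never from a script. Its argument "series" is a list of rows, each a list of 3 entries, a list of its own where there are three numbers: the shift along the tool's x, y, z in m, then the turn about the tool's z in degrees, then the finger opening in m, from 0 to 0.0854. A call has 1 to 20 rows; each row is the pose to reach, as a shift and turn from the pose commanded when the call began, along the tool's axes at that moment; what a row does not reach only later rows make up. A row lasts 1/10 s, in which the tool goes at most 50 mm and 8.59 degrees, less where a joint would pass 70% of its speed; a pose out of reach is approached as far as the arm can. A call with a gripper value outside its range is refused whole. The fingers move at their own pace and stop on an object; "newtons" is the grip in N (left out, the last holds). Time passes only in rows, so rows that repeat a pose let the fingers close. It gives the time, the measured TCP pose, the force, the opening and the grip force at its end, in the units of the state.
- env.observe(): the state, without advancing time (a new reading comes with each control period).
- viewer.get_image(name): name is "scene" or "top" or "wrist"; returns a dict with "img" (400x640x3 uint8, red, green, blue), "depth" (400x640 float32, m along the optical axis (not along the pixel's ray), 0 where there is no reading), "camera_matrix" (3x3 intrinsics, pixels), "rvec" (rotation vector, rad) and "tvec" (3), from world to camera coordinates, as OpenCV has them. Camera axes: x right, y down, z forward; pixel columns grow to the right and rows downward; lengths in m; the calibration is good to about 2 mm. The wrist camera is an equidistant fisheye: a pixel r from the principal point sees the ray r / f radians off the axis. A picture is of the moment at which its call begins.
- env.close_job(): hands the job in; it is judged then, once.
The state is a dict: "time_s": time; "q": joint angles; "qvel": joint speeds; "joint_efforts": joint torques, N m; "position": TCP position; "tool_rot": TCP orientation; "ft_force": force on the tool from outside, world axes, zero at the start; "wrist_torque": the same for the moment, N m; "grip_width": finger opening in m; "gripper_force": force on a finger pad.
Only numpy, scipy, OpenCV 4.12 (cv2) and the standard library are available. Lean on these libraries where they do the work, as an engineer would, in place of code of your own. Each camera call takes 0.05 s, during which the arm holds its last target. There are 200 camera calls.

## Working session

There is one attempt and no reset: what is moved stays moved. The work goes in short steps, Python scripts to look and compute and a tool call to move; the robot and the scene stay as the last step left them, time stands still between calls to the robot, and variables do not carry over. Pictures are saved under pics/ and viewed, at most 10 in all, crops included, and the job is handed in when it is done.

Besides the shell and the picture viewer there is one more tool, called after "Emit:" as name(argument=value, ...) on one line, values as JSON. drive_tool: Moves the arm, as the interface text tells. Its arguments: {"type":"object","properties":{"series":{"type":"array"},"newtons":{"type":"number"}},"required":["series"]}

```bash
ls; mkdir -p pics; python3 - <<'E'
from rig import env, viewer
import cv2,numpy as np
s=env.observe(); print(s['position'],s['tool_rot'],s['time_s'],env.pinch_z)
for n in ['scene','top']:
    d=viewer.get_image(n); cv2.imwrite(f'pics/{n}0.png',d['img'][:,:,::-1]); np.savez(f'{n}0.npz',**d); print(n,d['camera_matrix'],d['rvec'],d['tvec'],(d['depth']>0).mean())
E
```

```text
pics
[0.14061565 0.53141077 0.23071312] [[-9.66696751e-01  2.55923729e-01 -6.60368106e-04]
 [ 2.55924408e-01  9.66695877e-01 -1.33379697e-03]
 [ 2.97024832e-04 -1.45838151e-03 -9.99998892e-01]] 0.0 0.0187
scene [[438.34855652   0.         324.5693709 ]
 [  0.         438.34855652 202.62898248]
 [  0.           0.           1.        ]] [ 2.12237583  1.61341249 -0.46452316] [-0.12934795 -0.38467301  1.36379179] 0.99608203125
top [[467.62642834   0.         324.40709272]
 [  0.         467.62642834 195.82251224]
 [  0.           0.           1.        ]] [ 2.15874681 -2.15997425  0.13445024] [0.00868191 0.5643406  1.20190501] 0.99611328125
```

View pics/scene0.png

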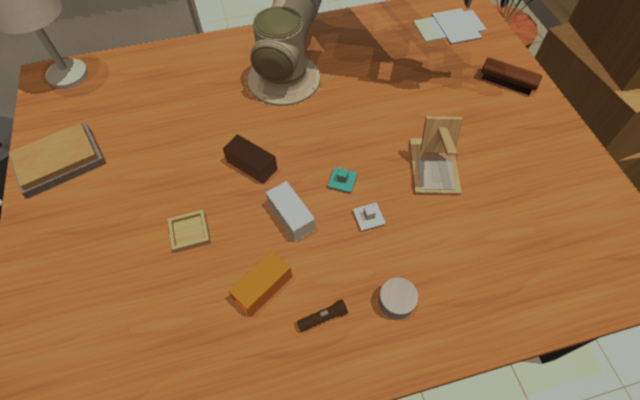

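View pics/top0.png

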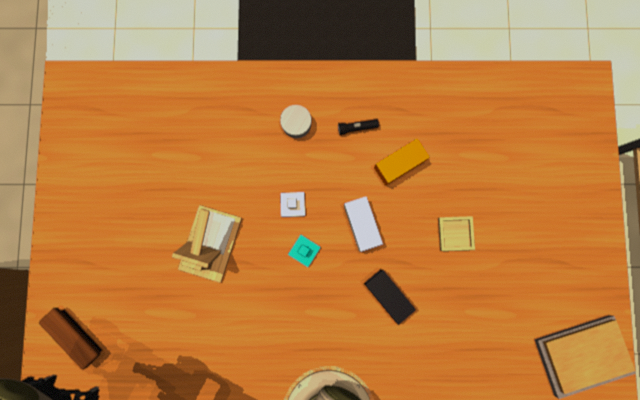

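The scene view shows the jar at about (291,210), lid (369,215), tray (189,230) and stand (440,160). In the top view they are at (364,224), (292,204), (457,233) and (208,243), with the tin at (296,121) and the flashlight at (358,126).

```bash
cat > h.py <<'E'
import cv2,numpy as np
def cam(d):
    R=cv2.Rodrigues(d['rvec'])[0]; return R,np.ravel(d['tvec']),d['camera_matrix']
def ray(d,uv,z):
    R,t,K=cam(d); c=-R.T@t; uv=np.atleast_2d(uv).astype(float)
    r=np.c_[(uv-K[:2,2])/K[0,0],np.ones(len(uv))]@R
    return c+r*((z-c[2])/r[:,2])[:,None]
def cloud(d):
    R,t,K=cam(d); v,u=np.mgrid[:400,:640]; z=d['depth']
    P=np.stack([(u-K[0,2])/K[0,0]*z,(v-K[1,2])/K[0,0]*z,z],-1)
    return (P-t)@R
def rect(d,mask,z):
    c=max(cv2.findContours(mask.astype(np.uint8),0,2)[0],key=cv2.contourArea)[:,0]
    p=ray(d,c,z)[:,:2]; r=cv2.minAreaRect((p*1000).astype(np.float32)); return np.round(r[0],1),np.round(r[1],1),round(r[2],1)
E
python3 - <<'E'
from h import *
d=np.load('top0.npz'); P=cloud(d); h=cv2.cvtColor(d['img'],cv2.COLOR_RGB2HSV)
print('table z',np.median(P[150:180,100:180,2]))
Z=P[...,2]; V=h[...,2];S=h[...,1]
def box(u0,v0,u1,v1):
    m=np.zeros(Z.shape,bool); m[v0:v1,u0:u1]=1; return m
j=box(335,185,392,262); l=box(272,185,312,222); t=box(430,208,482,260)
print('jar z',np.median(Z[j&(Z>.03)]),rect(d,j&(Z>.045),.06), 'col',rect(d,j&(S<60)&(V>150),.06))
print('lid',np.percentile(Z[l&(Z>.004)],[20,50,98]),rect(d,l&(Z>.007),.014),rect(d,l&(Z>.03),.044),'col',rect(d,l&(S<60)&(V>130),.014))
print('tray',np.median(Z[t&(Z>.014)]),rect(d,t&(Z>.013),.02))
c=box(270,90,325,150);print('tin',rect(d,c&(Z>.03),.048)); 
s=box(160,190,260,295); 
b=s&(Z>.004)&(Z<.03); print('base',rect(d,b,.014)); 
for a in ['top0','scene0']:
    D=np.load(a+'.npz');Q=cloud(D).reshape(-1,3)
    print(a,'zmax')
    k=(Q[:,2]>.02)&(abs(Q[:,0]-.42)<.15)&(Q[:,1]>.15)&(Q[:,1]<.5); q=Q[k]; np.save(a+'_st.npy',q)
    print(len(q),q.min(0),q.max(0))
E
```

```text
table z -0.00020271658331436792
jar z 0.06009176638766626 (array([490.3, -89.6]), array([129.1,  63.3]), 18.6) col (array([490., -91.]), array([130.6,  60.9]), 18.5)
lid [0.01134704 0.01423648 0.04662913] (array([544.9,  94. ]), array([65. , 61.9]), 0.3) (array([545.6,  94.6]), array([23.9, 23.6]), 0.4) col (array([544.8,  93.8]), array([64.6, 61.8]), 0.6)
tray 0.019936469036472084 (array([ 467.2, -341.2]), array([88., 91.]), 1.9)
tin (array([766.7,  86.7]), array([80.1, 82.3]), 90.0)
base (array([440.5, 310.1]), array([128.1, 185. ]), 74.1)
top0 zmax
1286 [0.37403483 0.2609975  0.02006818] [0.5200705  0.38489161 0.17058742]
scene0 zmax
1337 [0.38127811 0.27657606 0.02003311] [0.52393763 0.37279127 0.16515257]
```

```bash
python3 - <<'E'
from h import *
for a in ['top0','scene0']:
    q=np.load(a+'_st.npy')
    k=q[:,2]>.075
    # front region: peg points = ahead of plate
    th=np.radians(-16); o=np.array([.4116,.3183])
    for it in range(3):
        R=np.array([[np.cos(th),np.sin(th)],[-np.sin(th),np.cos(th)]])
        f=(q[:,:2]-o)@R.T; xp=f[:,0]*np.cos(.349)+(q[:,2]-.12)*np.sin(.349); zp=-f[:,0]*np.sin(.349)+(q[:,2]-.12)*np.cos(.349)
        pg=(xp>.015)&(xp<.125)&(zp>-.002)&(zp<.016)&(abs(f[:,1])<.03)
        s=np.polyfit(f[pg,0],f[pg,1],1); print(a,pg.sum(),'ycentre slope deg',np.degrees(np.arctan(s[0])),'off',s[1],'zp',np.median(zp[pg]),'ymin/max',np.percentile(f[pg,1],[2,98]),'xp max',np.percentile(xp[pg],99))
        pl=(zp<.035)&(abs(f[:,1])<.06)&(abs(xp)<.012)&(zp>-.075)&((zp>.012)|(abs(f[:,1])>.016))
        print(' plate',pl.sum(),np.percentile(xp[pl],[10,50,90]),'y',np.percentile(f[pl,1],[2,98]),'zp',np.percentile(zp[pl],[2,98]))
        th+=np.arctan(s[0]);
    # base board edges from ray at z .014
    print(np.degrees(th))
d=np.load('top0.npz');P=cloud(d);Z=P[...,2]
for lo,hi in[(.011,.017)]:
    m=np.zeros(Z.shape,bool);m[190:295,160:260]=1;m&=(Z>lo)&(Z<hi)
    print(rect(d,m,.014))
m=np.zeros(Z.shape,bool);m[208:260,430:482]=1;m&=(Z>.003)&(Z<.010);print('pocket',rect(d,m,.006))
E
cat >> h.py <<'E'
def snap(n,u0=0,v0=0,u1=640,v1=400,s=1):
    from rig import viewer
    d=viewer.get_image(n); return d,cv2.resize(d['img'][v0:v1,u0:u1,::-1],None,fx=s,fy=s,interpolation=2)
E
python3 -c "
import cv2;a=cv2.imread('pics/top0.png')[190:300,160:270];b=cv2.imread('pics/scene0.png')[105:215,390:500]
cv2.imwrite('pics/st.png',cv2.resize(cv2.hconcat([a,b]),None,fx=3.6,fy=3.6))"
```

```text
top0 419 ycentre slope deg -1.0362531423948833 off 0.003820318263813833 zp 0.0055649718080544135 ymin/max [-0.00805106  0.01476978] xp max 0.11551567459315933
 plate 555 [-0.00744652 -0.00085742  0.00103491] y [-0.04007385  0.04715233] zp [-0.06387645  0.03253198]
top0 418 ycentre slope deg 0.007549445205623343 off 0.0038363348544025334 zp 0.005599809269870214 ymin/max [-0.00669857  0.01603809] xp max 0.1154350226152373
 plate 556 [-0.00737785 -0.00083222  0.0008214 ] y [-0.04000707  0.04713735] zp [-0.06366425  0.0326235 ]
top0 419 ycentre slope deg -0.07226307709906131 off 0.003889062691137385 zp 0.00559657096719593 ymin/max [-0.00670338  0.01602314] xp max 0.11543465802005083
 plate 556 [-0.00737337 -0.00083213  0.00082193] y [-0.04000633  0.04713883] zp [-0.06366578  0.03262229]
-17.100966774288324
scene0 266 ycentre slope deg -0.2830807120291377 off 0.00465217521263691 zp 0.006269747446365353 ymin/max [-0.00604043  0.01640385] xp max 0.11509949254547178
 plate 765 [-0.00641961 -0.00295318 -0.0003073 ] y [-0.03721096  0.05053083] zp [-0.06297329  0.0315048 ]
scene0 266 ycentre slope deg -0.015934064746445036 off 0.004670230495704462 zp 0.006264928015581167 ymin/max [-0.00564207  0.01662395] xp max 0.1150732054703473
 plate 767 [-0.00643901 -0.00299403 -0.00035952] y [-0.03723966  0.05057577] zp [-0.0629573   0.03150173]
scene0 266 ycentre slope deg -0.0008968890019684969 off 0.004671249777952723 zp 0.006264673717237043 ymin/max [-0.00561906  0.01664014] xp max 0.11507165274193415
 plate 767 [-0.0064338  -0.0029894  -0.00036245] y [-0.03724189  0.05057919] zp [-0.0629567   0.03150022]
-16.299911665777554
(array([441.4, 313.1]), array([119.6, 179.3]), 73.3)
pocket (array([ 467.4, -345.6]), array([71.3, 69.6]), 90.0)
```

View pics/st.png

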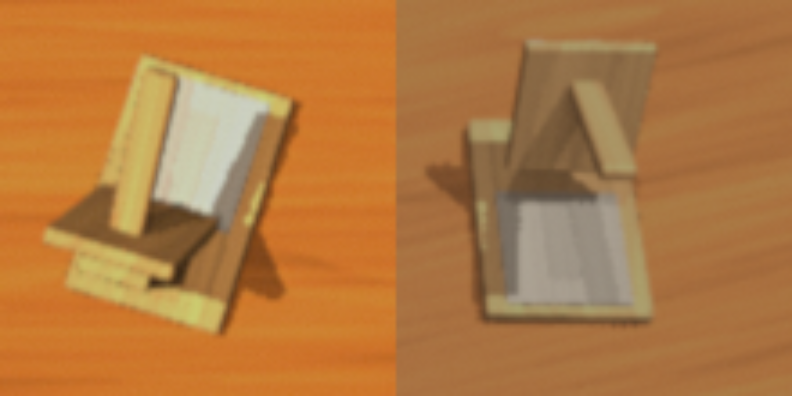

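The crop shows the peg running from the plate to the upper right at about (160,75), and depth and the base outline agree on it: peg origin (0.4125,0.322,0.12), yaw −16.7°. I'll go to the lid first.

Emit:
drive_tool(series=[[[-0.503, -0.319, 0], -15.3, 0.085], [[-0.503, -0.319, 0], -15.3, 0.085], [[-0.503, -0.319, 0], -15.3, 0.085], [[-0.503, -0.319, 0], -15.3, 0.085], [[-0.503, -0.319, 0], -15.3, 0.085], [[-0.503, -0.319, 0], -15.3, 0.085], [[-0.503, -0.319, 0], -15.3, 0.085], [[-0.503, -0.319, 0], -15.3, 0.085], [[-0.503, -0.319, 0], -15.3, 0.085], [[-0.503, -0.319, 0], -15.3, 0.085], [[-0.503, -0.319, 0], -15.3, 0.085], [[-0.503, -0.319, 0.03], -15.3, 0.06], [[-0.503, -0.319, 0.07], -15.3, 0.06], [[-0.503, -0.319, 0.1], -15.3, 0.06], [[-0.503, -0.319, 0.1], -15.3, 0.06], [[-0.503, -0.319, 0.1], -15.3, 0.06], [[-0.503, -0.319, 0.1], -15.3, 0.06]])

```text
time_s: 1.8
position: [0.5462, 0.0949, 0.1333]
tool_rot: [[-1.0, -0.009, 0.003], [-0.009, 1.0, -0.0], [-0.003, -0.0, -1.0]]
ft_force: [0.5, -0.1, -0.5]
grip_width: 0.0599
gripper_force: 0.0
```

```bash
cat >> h.py <<'E'
def st():
    from rig import env
    s=env.observe(); R=np.array(s['tool_rot']); p=np.array(s['position'])
    print('t %.2f'%s['time_s'],'p',p.round(4),'yaw_y %.2f'%np.degrees(np.arctan2(R[1,1],R[0,1])),'tilt',R[:2,2].round(4),'w %.4f'%s['grip_width'],'gf %.1f'%np.max(s['gripper_force']),'ft',np.round(s['ft_force'],1)); return p,R,s
def go(goal,yaw=None):
    p,R,s=st(); print('shift',(R.T@(np.array(goal)-p)).round(4), '' if yaw is None else 'turn %.2f'%(((np.degrees(np.arctan2(R[1,1],R[0,1]))-yaw)+90)%180-90))
E
python3 - <<'E'
from h import *
go([.545,.094,.019],90.4)
d,i=snap('wrist'); cv2.imwrite('pics/w1.png',i); np.savez('w1.npz',**d); print(d['camera_matrix'],-cv2.Rodrigues(d['rvec'])[0].T@np.ravel(d['tvec']))
E
```

```text
t 1.80 p [0.5462 0.0949 0.1333] yaw_y 90.51 tilt [ 0.0034 -0.0002] w 0.0599 gf 0.0 ft [ 0.5 -0.1 -0.5]
shift [ 0.0016 -0.0008  0.1143] turn 0.11
[[309.70691629   0.         314.44814153]
 [  0.         309.70691629 196.68124857]
 [  0.           0.           1.        ]] [0.47593822 0.09399403 0.27639543]
```

View pics/w1.png

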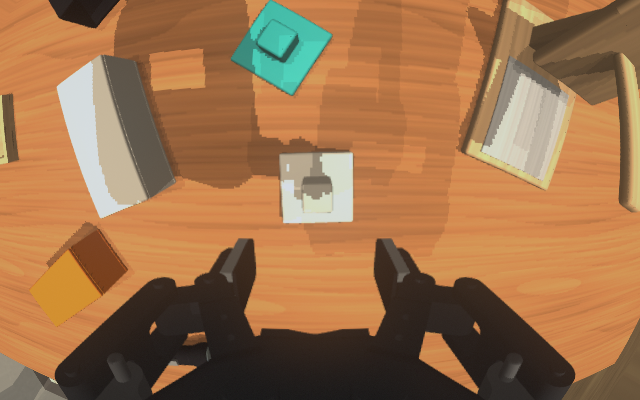

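The wrist view shows the lid at (316,188), midway between the fingers, and the turquoise lid clear of them at (282,45). I'll go down and grip.

Emit:
drive_tool(series=[[[0.001, -0.001, 0.04], 0, 0.06], [[0.001, -0.001, 0.08], 0, 0.06], [[0.001, -0.001, 0.1], 0, 0.06], [[0.001, -0.001, 0.113], 0, 0.06], [[0.001, -0.001, 0.113], 0, 0.06], [[0.001, -0.001, 0.113], 0, 0.01], [[0.001, -0.001, 0.113], 0, 0.01], [[0.001, -0.001, 0.113], 0, 0.01], [[0.001, -0.001, 0.113], 0, 0.01], [[0.001, -0.001, 0.113], 0, 0.01], [[0.001, -0.001, 0.113], 0, 0.01], [[0.001, -0.001, 0.113], 0, 0.01], [[0.001, -0.001, 0.1], 0, 0.01], [[0.001, -0.001, 0.07], 0, 0.01], [[0.001, -0.001, 0.02], 0, 0.01], [[0.001, -0.001, -0.02], 0, 0.01], [[0.001, -0.001, -0.02], 0, 0.01]], newtons=40)

```text
time_s: 3.55
position: [0.5466, 0.0936, 0.1573]
tool_rot: [[-1.0, -0.008, 0.011], [-0.008, 1.0, -0.001], [-0.011, -0.001, -1.0]]
ft_force: [0.6, 1.5, -1.1]
grip_width: 0.0235
gripper_force: 40.1
```

```bash
python3 - <<'E'
from h import *
go([.467,-.342,.15],91.9-0)
E
```

```text
t 3.55 p [0.5466 0.0936 0.1573] yaw_y 90.49 tilt [ 0.0113 -0.0005] w 0.0235 gf 40.1 ft [ 0.6  1.5 -1.1]
shift [ 0.0834 -0.4349  0.0066] turn -1.41
```

Emit:
drive_tool(series=[[[0.08, -0.435, 0], 0, 0.01], [[0.08, -0.435, 0], 0, 0.01], [[0.08, -0.435, 0], 0, 0.01], [[0.08, -0.435, 0], 0, 0.01], [[0.08, -0.435, 0], 0, 0.01], [[0.08, -0.435, 0], 0, 0.01], [[0.08, -0.435, 0], 0, 0.01], [[0.08, -0.435, 0], 0, 0.01], [[0.08, -0.435, 0], 0, 0.01], [[0.08, -0.435, 0], 0, 0.01], [[0.08, -0.435, 0], 0, 0.01], [[0.08, -0.435, 0], 0, 0.01], [[0.08, -0.435, 0], 0, 0.01], [[0.08, -0.435, 0], 0, 0.01]])

```text
time_s: 4.95
position: [0.4683, -0.3411, 0.1515]
tool_rot: [[-1.0, -0.01, 0.0], [-0.01, 1.0, -0.0], [-0.0, -0.0, -1.0]]
ft_force: [0.3, 0.5, -0.3]
grip_width: 0.0233
gripper_force: 40.1
```

```bash
python3 - <<'E'
from h import *
st()
d,i=snap('wrist'); np.savez('w2.npz',**d)
sc,k=snap('scene',140,180,240,270,4); np.savez('sc2.npz',**sc)
cv2.imwrite('pics/w2.png',cv2.hconcat([i,cv2.resize(k,(400,400))])[:, :][:, 160:960])
# lid: white pixels in scene & top clouds
tp,_=snap('top'); np.savez('tp2.npz',**tp)
for n,D in(('scene',sc),('top',tp)):
    P=cloud(D);h=cv2.cvtColor(D['img'],cv2.COLOR_RGB2HSV)
    m=(abs(P[...,0]-.467)<.07)&(abs(P[...,1]+.342)<.07)
    r=m&(P[...,2]>.013)&(P[...,2]<.03); q=P[r]; print(n,'tray rim',rect(D,r,.02),q.min(0),q.max(0))
    l=m&(P[...,2]>.09)&(P[...,2]<.17)&(h[...,1]<70)&(h[...,2]>90); q=P[l]; print('lid',l.sum(),q.min(0),q.max(0), np.median(q[:,2]))
    if l.sum()>30: print(rect(D,l,np.median(q[:,2])))
E
```

```text
t 4.95 p [ 0.4683 -0.3411  0.1515] yaw_y 90.56 tilt [ 0.0001 -0.0001] w 0.0233 gf 40.1 ft [ 0.3  0.5 -0.3]
scene tray rim (array([ 466.6, -338.8]), array([92.6, 89. ]), 2.0) [ 0.41931341 -0.38440839  0.0130709 ] [ 0.51075816 -0.29357854  0.02540681]
lid 427 [ 0.43916373 -0.37218502  0.13916348] [ 0.49997198 -0.30811982  0.16961061] 0.14553265306245333
(array([ 470.8, -340.2]), array([61.5, 63.4]), 1.3)
top tray rim (array([ 465.6, -319.3]), array([47.9, 88.6]), 88.2) [ 0.42192663 -0.38211485  0.01303255] [ 0.51218867 -0.29636367  0.0270945 ]
lid 43 [ 0.48745032 -0.33700218  0.14057093] [ 0.49944566 -0.31192182  0.14987041] 0.1461207367524972
(array([ 492.8, -325.3]), array([11.1, 25.2]), 6.3)
```

View pics/w2.png

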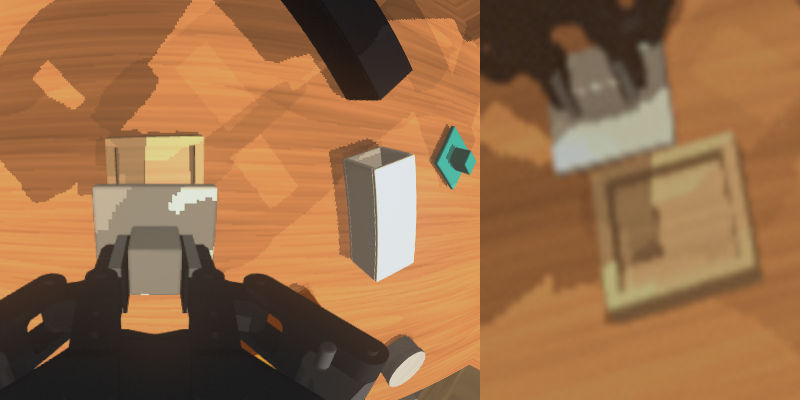

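The wrist view shows the lid level in the fingers over the tray, with the tray's far edge visible at (155,140). I'll lower it most of the way and recheck.

Emit:
drive_tool(series=[[[0.002, 0, 0.04], -1.4, 0.01], [[0.002, 0, 0.075], -1.4, 0.01], [[0.002, 0, 0.1], -1.4, 0.01], [[0.002, 0, 0.107], -1.4, 0.01], [[0.002, 0, 0.107], -1.4, 0.01], [[0.002, 0, 0.107], -1.4, 0.01], [[0.002, 0, 0.107], -1.4, 0.01]])

```text
time_s: 5.8
position: [0.4665, -0.3426, 0.0458]
tool_rot: [[-0.999, -0.033, 0.002], [-0.033, 0.999, -0.002], [-0.002, -0.002, -1.0]]
ft_force: [-0.3, 0.7, -0.7]
grip_width: 0.0232
gripper_force: 40.1
```

```bash
python3 - <<'E'
from h import *
st()
sc,k=snap('scene',150,195,230,255,10); np.savez('sc3.npz',**sc)
cv2.imwrite('pics/s3.png',k)
P=cloud(sc);h=cv2.cvtColor(sc['img'],cv2.COLOR_RGB2HSV)
m=(abs(P[...,0]-.467)<.07)&(abs(P[...,1]+.342)<.07)
l=m&(P[...,2]>.03)&(P[...,2]<.043)&(h[...,1]<70)&(h[...,2]>90);print(np.median(P[l][:,2]),rect(sc,l,.035))
E
```

```text
t 5.80 p [ 0.4665 -0.3426  0.0458] yaw_y 91.88 tilt [ 0.0018 -0.002 ] w 0.0232 gf 40.1 ft [-0.3  0.7 -0.7]
0.039344818168891155 (array([ 469.2, -342.5]), array([55.1, 64. ]), 3.1)
```

View pics/s3.png

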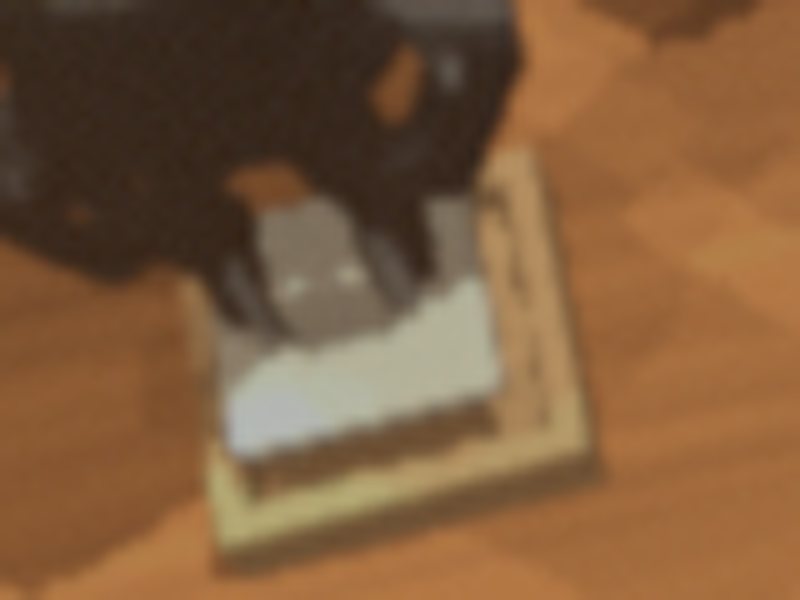

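```bash
python3 - <<'E'
from h import *
d=np.load('sc3.npz')
print('lid bottom edge',ray(d,[[173.7,240.8],[199.8,234.3]],.0335).round(4)); print('lid as top',ray(d,[[173.7,240.8],[199.8,234.3]],.0415).round(4))
print('tray outer top',ray(d,[[171.9,249.8],[209,240.7],[203.8,209.8]],.02).round(4))
d=np.load('scene0.npz');P=cloud(d);m=(abs(P[...,0]-.467)<.07)&(abs(P[...,1]+.342)<.07)
for lo in(.013,.016,.018): print(rect(d,m&(P[...,2]>lo),.02))
d=np.load('top0.npz');P=cloud(d);m=(abs(P[...,0]-.467)<.07)&(abs(P[...,1]+.342)<.07)
for lo in(.013,.016,.018): print(rect(d,m&(P[...,2]>lo),.02))
E
```

```text
lid bottom edge [[ 0.497  -0.3714  0.0335]
 [ 0.4963 -0.31    0.0335]]
lid as top [[ 0.5018 -0.3695  0.0415]
 [ 0.501  -0.3086  0.0415]]
tray outer top [[ 0.5119 -0.381   0.02  ]
 [ 0.5115 -0.2933  0.02  ]
 [ 0.422  -0.2944  0.02  ]]
(array([ 466.7, -338.8]), array([92.9, 89.1]), 2.0)
(array([ 465.9, -339.2]), array([91.4, 88.4]), 1.9)
(array([ 466. , -339.3]), array([91.4, 88.1]), 2.0)
(array([ 467.2, -341.2]), array([88., 91.]), 1.9)
(array([ 467.2, -341.8]), array([88. , 89.8]), 1.9)
(array([ 467.2, -342.1]), array([88. , 89.2]), 1.9)
```

Emit:
drive_tool(series=[[[0, 0.0015, 0.006], 0, 0.01], [[0, 0.0015, 0.011], 0, 0.01], [[0, 0.0015, 0.015], 0, 0.01], [[0, 0.0015, 0.017], 0, 0.01], [[0, 0.0015, 0.018], 0, 0.01], [[0, 0.0015, 0.018], 0, 0.01], [[0, 0.0015, 0.018], 0, 0.01]])

```text
time_s: 6.55
position: [0.4657, -0.3404, 0.0278]
tool_rot: [[-0.999, -0.033, -0.0], [-0.033, 0.999, -0.0], [0.0, -0.0, -1.0]]
ft_force: [-5.8, 4.2, 16.3]
grip_width: 0.0239
gripper_force: 42.3
```

Emit:
drive_tool(series=[[[0, 0, -0.001], 0, 0.01], [[0, 0, -0.001], 0, 0.045], [[0, 0, -0.001], 0, 0.045], [[0, 0, -0.001], 0, 0.045], [[0, 0, -0.001], 0, 0.045], [[0, 0, -0.02], 0, 0.045], [[0, 0, -0.06], 0, 0.06], [[0, 0, -0.1], 0, 0.08], [[0, 0, -0.13], 0, 0.085], [[-0.025, 0.25, -0.14], 0, 0.085], [[-0.025, 0.25, -0.14], 0, 0.085], [[-0.025, 0.25, -0.14], -20, 0.085], [[-0.025, 0.25, -0.14], -20, 0.085], [[-0.025, 0.25, -0.14], -20, 0.085], [[-0.025, 0.25, -0.14], -20, 0.085], [[-0.025, 0.25, -0.14], -20, 0.085], [[-0.025, 0.25, -0.14], -20, 0.085]])

```text
time_s: 8.25
position: [0.4829, -0.0908, 0.1662]
tool_rot: [[-0.928, -0.371, 0.0], [-0.371, 0.928, -0.0], [0.0, -0.0, -1.0]]
ft_force: [0.4, 0.1, 0.2]
grip_width: 0.0848
gripper_force: 0.0
```

```bash
python3 - <<'E'
from h import *
for n in('scene','top'):
    d,_=snap(n); np.savez(n+'4.npz',**d); P=cloud(d);h=cv2.cvtColor(d['img'],cv2.COLOR_RGB2HSV)
    m=(abs(P[...,0]-.467)<.05)&(abs(P[...,1]+.342)<.05); w=m&(h[...,1]<70)&(h[...,2]>90)
    k=w&(P[...,2]>.035); l=w&(P[...,2]<.03);print(n,'plate z',np.median(P[l][:,2]),np.percentile(P[k][:,2],95)); print(rect(d,w&(P[...,2]>.012),.02),rect(d,k,.05)); q=P[l];A=np.c_[q[:,:2],np.ones(len(q))];print(np.linalg.lstsq(A,q[:,2],rcond=None)[0])
c=np.array([.490,-.0905]); go([*c,.10],108.5)
E
```

```text
scene plate z 0.021614612731253147 0.0543138235600722
(array([ 463.8, -339.4]), array([68.1, 64.4]), 2.0) (array([ 465.8, -338.4]), array([28.2, 26.5]), 3.2)
[0.01464254 0.01152616 0.018237  ]
top plate z 0.022084941273139532 0.055915453390059794
(array([ 466.3, -343.1]), array([63.9, 66.2]), 1.6) (array([ 466.7, -341.1]), array([27.9, 23.2]), 90.0)
[0.00995019 0.02903634 0.02690919]
t 8.35 p [ 0.4828 -0.0912  0.1662] yaw_y 111.75 tilt [-0.0001 -0.0001] w 0.0852 gf 0.0 ft [ 0.6 -0.8  0.4]
shift [-0.007  -0.002   0.0662] turn 3.25
```

The lid measures seated (plate top at about 21 mm, position within 1–2 mm). Next is the jar, gripped just on the base side of its centre, near its centre of mass.

Emit:
drive_tool(series=[[[-0.013, -0.0025, 0.03], 3.2, 0.085], [[-0.013, -0.0025, 0.07], 3.2, 0.085], [[-0.013, -0.0025, 0.11], 3.2, 0.085], [[-0.013, -0.0025, 0.14], 3.2, 0.085], [[-0.013, -0.0025, 0.158], 3.2, 0.085], [[-0.013, -0.0025, 0.16], 3.2, 0.085], [[-0.013, -0.0025, 0.16], 3.2, 0.085], [[-0.013, -0.0025, 0.16], 3.2, 0.04], [[-0.013, -0.0025, 0.16], 3.2, 0.04], [[-0.013, -0.0025, 0.16], 3.2, 0.04], [[-0.013, -0.0025, 0.16], 3.2, 0.04], [[-0.013, -0.0025, 0.16], 3.2, 0.04], [[-0.013, -0.0025, 0.16], 3.2, 0.04]], newtons=25)

```text
time_s: 9.65
position: [0.4962, -0.0878, 0.0075]
tool_rot: [[-0.947, -0.32, 0.002], [-0.32, 0.947, -0.001], [-0.002, -0.002, -1.0]]
ft_force: [-1.7, -1.2, 7.2]
grip_width: 0.0597
gripper_force: 25.1
```

```bash
python3 - <<'E'
from h import *
st()
E
```

```text
t 9.65 p [ 0.4962 -0.0878  0.0075] yaw_y 108.66 tilt [ 0.002 -0.001] w 0.0597 gf 25.1 ft [-1.7 -1.2  7.2]
```

Emit:
drive_tool(series=[[[0, 0, -0.01], 0, 0.04], [[0, 0, -0.03], 0, 0.04], [[0, 0, -0.07], 0, 0.04], [[0, 0, -0.12], 0, 0.04], [[0, 0, -0.16], 0, 0.04], [[-0.224, 0.293, -0.2], 35.4, 0.04], [[-0.224, 0.293, -0.2], 35.4, 0.04], [[-0.224, 0.293, -0.2], 35.4, 0.04], [[-0.224, 0.293, -0.2], 35.4, 0.04], [[-0.224, 0.293, -0.2], 35.4, 0.04], [[-0.224, 0.293, -0.2], 35.4, 0.04], [[-0.224, 0.293, -0.2], 35.4, 0.04], [[-0.224, 0.293, -0.2], 35.4, 0.04], [[-0.224, 0.293, -0.2], 35.4, 0.04], [[-0.224, 0.293, -0.2], 35.4, 0.04], [[-0.224, 0.293, -0.2], 35.4, 0.04], [[-0.224, 0.293, -0.2], 35.4, 0.04], [[-0.224, 0.293, -0.2], 35.4, 0.04]])

```text
time_s: 11.45
position: [0.6141, 0.2609, 0.2066]
tool_rot: [[-0.957, 0.289, -0.0], [0.289, 0.957, -0.0], [0.0, -0.0, -1.0]]
ft_force: [-0.9, -1.8, -3.4]
grip_width: 0.0597
gripper_force: 27.2
```

```bash
cat >> h.py <<'E'
O=np.array([.4125,.322,.12]); A=np.radians(-16.7); T=np.radians(20)
Rp=np.array([[np.cos(A),-np.sin(A),0],[np.sin(A),np.cos(A),0],[0,0,1]])  # level stand frame
def jarcloud(d,c,r=.09):
    P=cloud(d);h=cv2.cvtColor(d['img'],cv2.COLOR_RGB2HSV)
    return P,(np.linalg.norm(P-c,axis=-1)<r)&(h[...,1]<70)&(h[...,2]>70)
E
python3 - <<'E'
from h import *
go([.6146,.2614,.121],73.3); p,R,s=st()
sc,i=snap('scene',350,60,550,210,3); cv2.imwrite('pics/s5.png',i); np.savez('sc5.npz',**sc)
P,m=jarcloud(sc,p+[0,0,.022]); q=(P[m]-O)@Rp; print(m.sum(),q.min(0).round(3),q.max(0).round(3))
tp,_=snap('top'); np.savez('tp5.npz',**tp)
P,m=jarcloud(tp,p+[0,0,.022]); q=(P[m]-O)@Rp; print(m.sum(),q.min(0).round(3),q.max(0).round(3))
E
```

```text
t 11.45 p [0.6141 0.2609 0.2066] yaw_y 73.20 tilt [-0.0001 -0.0001] w 0.0597 gf 27.2 ft [-0.9 -1.8 -3.4]
shift [-0.0004  0.0006  0.0856] turn -0.10
t 11.45 p [0.6141 0.2609 0.2066] yaw_y 73.20 tilt [-0.0001 -0.0001] w 0.0597 gf 27.2 ft [-0.9 -1.8 -3.4]
1478 [ 0.14  -0.062  0.078] [0.271 0.043 0.184]
239 [ 0.156 -0.033  0.102] [0.27  0.028 0.144]
```

View pics/s5.png

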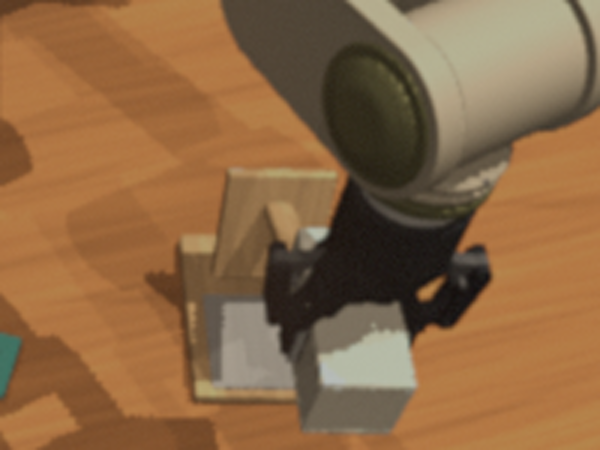

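The scene crop shows the jar level in the fingers, base towards the camera at (355,370) and in line with the peg. I'll lower it to insertion height and insert part-way.

Emit:
drive_tool(series=[[[0, 0, 0.03], 0, 0.04], [[0, 0, 0.06], 0, 0.04], [[0, 0, 0.08], 0, 0.04], [[0, 0, 0.086], 0, 0.04], [[0, 0.0005, 0.086], 0, 0.04], [[0, 0.0005, 0.086], 0, 0.04], [[0.01, 0.0005, 0.086], 0, 0.04], [[0.025, 0.0005, 0.086], 0, 0.04], [[0.04, 0.0005, 0.086], 0, 0.04], [[0.05, 0.0005, 0.086], 0, 0.04], [[0.06, 0.0005, 0.086], 0, 0.04], [[0.06, 0.0005, 0.086], 0, 0.04]])

```text
time_s: 12.75
position: [0.5558, 0.2802, 0.1209]
tool_rot: [[-0.958, 0.287, 0.0], [0.287, 0.958, 0.0], [-0.0, 0.0, -1.0]]
ft_force: [0.6, 0.0, -3.1]
grip_width: 0.0601
gripper_force: 27.3
```

```bash
python3 - <<'E'
from h import *
p,R,s=st(); print(((p-O)@Rp).round(4))
sc,i=snap('scene'); np.savez('sc6.npz',**sc)
P,m=jarcloud(sc,p+[0,0,.022],.1); m&=P[...,2]>.09; q=(P[m]-O)@Rp; print(m.sum(),q.min(0).round(3),q.max(0).round(3))
# base face / top face slope
for a,lab in((q[:,0]>.195,'base'),):pass
t=(q[:,2]>.035)&(q[:,0]<q[:,0].max()-.006)&(q[:,0]>.13);print('top slope',t.sum(),np.polyfit(q[t,0],q[t,2],1))
E
```

```text
t 12.75 p [0.5558 0.2802 0.1209] yaw_y 73.32 tilt [0.0002 0.0002] w 0.0601 gf 27.3 ft [ 0.6  0.  -3.1]
[0.1493 0.0011 0.0009]
1119 [ 0.051 -0.061 -0.005] [0.21  0.056 0.114]
top slope 633 [-0.11284933  0.07396126]
```

Emit:
drive_tool(series=[[[0.012, -0.0005, 0], 0, 0.04], [[0.024, -0.001, 0], 0, 0.04], [[0.034, -0.001, 0], 0, 0.04], [[0.042, -0.001, 0], 0, 0.04], [[0.048, -0.001, 0], 0, 0.04], [[0.053, -0.001, 0], 0, 0.04], [[0.055, -0.001, 0], 0, 0.04], [[0.055, -0.001, 0], 0, 0.04]])

```text
time_s: 13.6
position: [0.5038, 0.2946, 0.1204]
tool_rot: [[-0.958, 0.288, 0.0], [0.288, 0.958, -0.0], [-0.0, 0.0, -1.0]]
ft_force: [-0.3, -0.3, -3.9]
grip_width: 0.0597
gripper_force: 27.3
```

```bash
python3 - <<'E'
from h import *
p,R,s=st(); print(((p-O)@Rp).round(4))
sc,i=snap('scene',380,70,500,160,6); np.savez('sc7.npz',**sc)
cv2.imwrite('pics/s7.png',i)
E
```

```text
t 13.60 p [0.5038 0.2946 0.1204] yaw_y 73.28 tilt [ 0.0001 -0.    ] w 0.0597 gf 27.3 ft [-0.3 -0.3 -3.9]
[ 0.0953 -0.      0.0004]
```

View pics/s7.png

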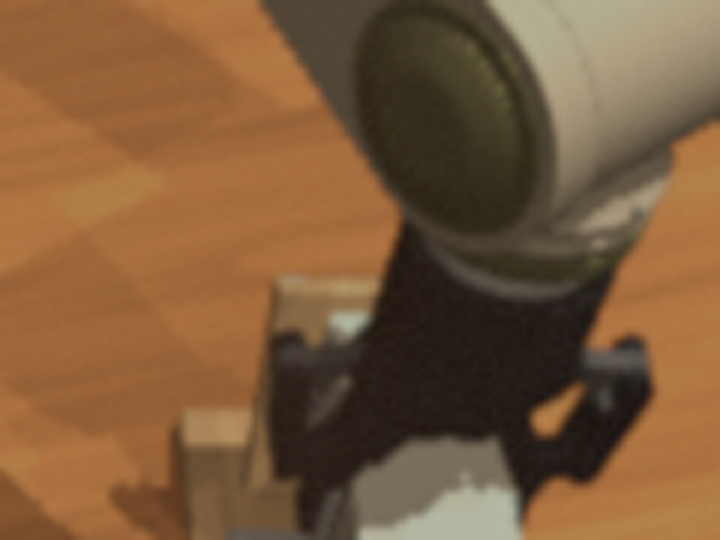

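The crop shows the jar over the peg in front of the plate with no contact force. I'll lower it now so it tilts onto the peg.

Emit:
drive_tool(series=[[[0, 0, 0.001], 0, 0.04], [[0, 0, 0.002], 0, 0.04], [[0, 0, 0.003], 0, 0.04], [[0, 0, 0.004], 0, 0.04], [[0, 0, 0.005], 0, 0.04], [[0, 0, 0.006], 0, 0.04], [[0, 0, 0.006], 0, 0.04]], newtons=20)

```text
time_s: 14.35
position: [0.5045, 0.2945, 0.1171]
tool_rot: [[-0.958, 0.288, 0.004], [0.288, 0.958, 0.001], [-0.003, 0.002, -1.0]]
ft_force: [-6.8, -4.3, 15.8]
grip_width: 0.0597
gripper_force: 29.3
```

```bash
cat >> h.py <<'E'
def tilt(d,p):
    P,m=jarcloud(d,p+[0,0,.02],.11); q=(P-O)@Rp; m&=(abs(q[...,1])<.026)&(q[...,2]>-.02)&(q[...,0]>.1)
    # normals by plane ransac-ish: split points by local normal
    gx=np.gradient(q,axis=1);gy=np.gradient(q,axis=0);n=np.cross(gx,gy);n/=np.linalg.norm(n,axis=-1,keepdims=True)+1e-9
    n*=np.sign(n[...,2:3]+n[...,0:1])
    b=m&(n[...,0]>.75); t=m&(n[...,2]>.75)
    for lab,k,f,g in(('base',b,2,0),('top',t,0,2)):
        x=q[k]
        for _ in range(4):
            A=np.c_[x[:,f],x[:,1],np.ones(len(x))];c=np.linalg.lstsq(A,x[:,g],rcond=None)[0];r=abs(A@c-x[:,g]);x=x[r<max(.0015,np.median(r)*2)] 
        sl=-c[0] if lab=='base' else c[0]
        print(lab,len(x),'pitch %.1f'%np.degrees(np.arctan(sl)),'mean',x.mean(0).round(4),'max',x.max(0).round(4))
E
python3 - <<'E'
from h import *
p,R,s=st()
for f in('sc6','sc7'): tilt(np.load(f+'.npz'),p+([.05,-.015,0] if f=='sc6' else [0,0,0]))
sc,i=snap('scene'); tilt(sc,p)
E
```

```text
t 14.35 p [0.5045 0.2945 0.1171] yaw_y 73.28 tilt [0.0037 0.0006] w 0.0597 gf 29.3 ft [-6.8 -4.3 15.8]
base 223 pitch 0.4 mean [ 0.207  -0.0007  0.0241] max [0.2085 0.0259 0.0514]
top 311 pitch 0.2 mean [0.1767 0.0002 0.0532] max [0.2078 0.0258 0.0548]
base 234 pitch 0.0 mean [0.1531 0.0016 0.0211] max [0.1546 0.0259 0.0526]
top 249 pitch -0.1 mean [ 0.1268 -0.0002  0.0528] max [0.1537 0.0256 0.0542]
base 233 pitch 1.2 mean [0.1536 0.0009 0.0172] max [0.1555 0.0259 0.0471]
top 267 pitch 0.6 mean [ 0.1274 -0.0006  0.0498] max [0.1548 0.0257 0.0514]
```

The push-down lever at the tip is too short: only about 1° of pitch. Raising instead brings the mouth's lower edge up against the peg's underside, about 70 mm from the grip, and that turns the mouth down.

Emit:
drive_tool(series=[[[0, 0, -0.006], 0, 0.04], [[0, 0, -0.01], 0, 0.04], [[0, 0, -0.012], 0, 0.04], [[0, 0, -0.014], 0, 0.04], [[0, 0, -0.016], 0, 0.04], [[0, 0, -0.018], 0, 0.04], [[0, 0, -0.02], 0, 0.04], [[0, 0, -0.02], 0, 0.04]])

```text
time_s: 15.2
position: [0.5038, 0.2944, 0.1344]
tool_rot: [[-0.958, 0.288, -0.0], [0.288, 0.958, -0.0], [-0.0, -0.0, -1.0]]
ft_force: [-1.0, -0.4, -7.9]
grip_width: 0.0598
gripper_force: 26.5
```

```bash
python3 - <<'E'
from h import *
p,R,s=st(); print(((p-O)@Rp).round(4))
sc,i=snap('scene'); tilt(sc,p)
E
```

```text
t 15.20 p [0.5038 0.2944 0.1344] yaw_y 73.28 tilt [-0.0001 -0.0003] w 0.0598 gf 26.5 ft [-1.  -0.4 -7.9]
[ 0.0954 -0.0002  0.0144]
base 258 pitch 6.4 mean [0.1536 0.0006 0.042 ] max [0.1575 0.0257 0.0706]
top 251 pitch 4.2 mean [0.1239 0.0015 0.0689] max [0.1507 0.026  0.0717]
```

Working: only 4 N extra and the jar is pivoting. I'll keep raising.

Emit:
drive_tool(series=[[[0, 0, -0.002], 0, 0.04], [[0, 0, -0.004], 0, 0.04], [[0, 0, -0.006], 0, 0.04], [[0, 0, -0.008], 0, 0.04], [[0, 0, -0.01], 0, 0.04], [[0, 0, -0.012], 0, 0.04], [[0, 0, -0.014], 0, 0.04], [[0, 0, -0.0155], 0, 0.04], [[0, 0, -0.0155], 0, 0.04]])

```text
time_s: 16.15
position: [0.504, 0.2945, 0.1501]
tool_rot: [[-0.958, 0.288, 0.0], [0.288, 0.958, 0.0], [-0.0, 0.0, -1.0]]
ft_force: [-0.1, -0.2, -8.9]
grip_width: 0.0594
gripper_force: 25.6
```

```bash
python3 - <<'E'
from h import *
p,R,s=st(); print(((p-O)@Rp).round(4))
sc,i=snap('scene'); tilt(sc,p)
E
```

```text
t 16.15 p [0.504  0.2945 0.1501] yaw_y 73.27 tilt [0.0004 0.    ] w 0.0594 gf 25.6 ft [-0.1 -0.2 -8.9]
[ 0.0955 -0.0001  0.0301]
base 251 pitch 14.9 mean [0.1537 0.0021 0.0656] max [0.1618 0.026  0.0935]
top 241 pitch 14.5 mean [0.1226 0.     0.0879] max [0.1462 0.0258 0.0939]
```

Emit:
drive_tool(series=[[[0, 0, -0.0015], 0, 0.04], [[0, 0, -0.003], 0, 0.04], [[0, 0, -0.0045], 0, 0.04], [[0, 0, -0.006], 0, 0.04], [[0, 0, -0.006], 0, 0.04]])

```text
time_s: 16.7
position: [0.5039, 0.2945, 0.1561]
tool_rot: [[-0.958, 0.288, 0.0], [0.288, 0.958, -0.0], [-0.0, -0.0, -1.0]]
ft_force: [-1.3, -1.6, -9.4]
grip_width: 0.0599
gripper_force: 25.5
```

```bash
python3 - <<'E'
from h import *
p,R,s=st(); print(((p-O)@Rp).round(4))
sc,i=snap('scene'); tilt(sc,p)
E
```

```text
t 16.70 p [0.5039 0.2945 0.1561] yaw_y 73.27 tilt [ 0.0003 -0.0001] w 0.0599 gf 25.5 ft [-1.3 -1.6 -9.4]
[ 0.0955 -0.0001  0.0361]
base 263 pitch 18.8 mean [ 0.1539 -0.0003  0.0735] max [0.1638 0.0254 0.1025]
top 195 pitch 17.4 mean [ 1.213e-01 -1.000e-04  9.460e-02] max [0.1441 0.0259 0.1012]
```

The jar is at about 18° of pitch and parallel to the peg. I'll lower it onto the peg, moving 4 mm toward the plate.

Emit:
drive_tool(series=[[[0, 0, 0.003], 0, 0.04], [[0.001, 0, 0.008], 0, 0.04], [[0.002, 0, 0.013], 0, 0.04], [[0.003, 0, 0.018], 0, 0.04], [[0.004, 0, 0.023], 0, 0.04], [[0.004, 0, 0.028], 0, 0.04], [[0.004, 0, 0.032], 0, 0.04], [[0.004, 0, 0.035], 0, 0.04], [[0.004, 0, 0.036], 0, 0.04], [[0.004, 0, 0.036], 0, 0.04]])

```text
time_s: 17.75
position: [0.5001, 0.2957, 0.1197]
tool_rot: [[-0.958, 0.288, -0.0], [0.288, 0.958, -0.0], [0.0, -0.0, -1.0]]
ft_force: [-0.5, -0.4, -2.9]
grip_width: 0.0594
gripper_force: 26.5
```

```bash
python3 - <<'E'
from h import *
p,R,s=st(); print(((p-O)@Rp).round(4))
sc,i=snap('scene'); tilt(sc,p)
E
```

```text
t 17.75 p [0.5001 0.2957 0.1197] yaw_y 73.27 tilt [-0.0001 -0.0001] w 0.0594 gf 26.5 ft [-0.5 -0.4 -2.9]
[ 0.0914 -0.0001 -0.0003]
base 241 pitch 18.4 mean [ 1.495e-01 -1.000e-04  3.700e-02] max [0.1594 0.026  0.0657]
top 169 pitch 16.7 mean [0.1199 0.0013 0.0589] max [0.1402 0.0259 0.0649]
```

Emit:
drive_tool(series=[[[0, 0, 0.001], 0, 0.04], [[0, 0, 0.002], 0, 0.04], [[0, 0, 0.003], 0, 0.04], [[0, 0, 0.004], 0, 0.04], [[0, 0, 0.005], 0, 0.04], [[0, 0, 0.005], 0, 0.04]])

```text
time_s: 18.4
position: [0.5002, 0.2957, 0.1161]
tool_rot: [[-0.958, 0.288, 0.002], [0.288, 0.958, 0.0], [-0.001, 0.001, -1.0]]
ft_force: [-3.7, -2.3, 6.4]
grip_width: 0.0596
gripper_force: 27.2
```

```bash
python3 - <<'E'
from h import *
p,R,s=st(); print(((p-O)@Rp).round(4))
sc,i=snap('scene'); tilt(sc,p)
E
```

```text
t 18.40 p [0.5002 0.2957 0.1161] yaw_y 73.28 tilt [0.0016 0.0003] w 0.0596 gf 27.2 ft [-3.7 -2.3  6.4]
[ 0.0916  0.     -0.0039]
base 227 pitch 18.2 mean [ 0.1492 -0.      0.0347] max [0.1596 0.0259 0.0625]
top 165 pitch 17.6 mean [ 0.1186 -0.0007  0.0548] max [0.1405 0.0259 0.0613]
```

Contact at about 10 N with the rim about 22 mm short of the plate. Releasing now.

Emit:
drive_tool(series=[[[0, 0, -0.001], 0, 0.04], [[0, 0, -0.001], 0, 0.04], [[0, 0, -0.001], 0, 0.061], [[0, 0, -0.001], 0, 0.064], [[0, 0, -0.001], 0, 0.07], [[0, 0, -0.001], 0, 0.085], [[0, 0, -0.001], 0, 0.085], [[0, 0, -0.001], 0, 0.085], [[0, 0, -0.001], 0, 0.085], [[0, 0, -0.001], 0, 0.085], [[0, 0, -0.001], 0, 0.085]])

```text
time_s: 19.55
position: [0.5, 0.2956, 0.1158]
tool_rot: [[-0.958, 0.288, -0.0], [0.288, 0.958, -0.0], [0.0, -0.0, -1.0]]
ft_force: [0.7, -0.9, 0.5]
grip_width: 0.085
gripper_force: 0.0
```

```bash
python3 - <<'E'
from h import *
p,R,s=st(); print(((p-O)@Rp).round(4))
sc,i=snap('scene'); tilt(sc,p)
E
```

```text
t 19.55 p [0.5    0.2956 0.1158] yaw_y 73.27 tilt [-0. -0.] w 0.0850 gf 0.0 ft [ 0.7 -0.9  0.5]
[ 0.0914 -0.0001 -0.0042]
base 248 pitch 19.7 mean [1.499e-01 1.000e-04 3.500e-02] max [0.1606 0.026  0.0626]
top 151 pitch 17.6 mean [0.1186 0.0004 0.0554] max [0.1409 0.0258 0.0625]
```

Step 1 is met: the jar hangs free at about 19.7° pitch with its rim about 22 mm short. I'll lift clear, close the fingers and go behind the base.

Emit:
drive_tool(series=[[[0, 0, -0.02], 0, 0.085], [[0, 0, -0.06], 0, 0.085], [[0, 0, -0.1], 0, 0.085], [[0, 0, -0.14], 0, 0.085], [[0, 0, -0.16], 0, 0.085], [[-0.04, 0, -0.16], 0, 0.05], [[-0.08, 0, -0.16], 0, 0], [[-0.1, 0, -0.16], 0, 0], [[-0.1, 0, -0.16], 0, 0], [[-0.1, 0, -0.12], 0, 0], [[-0.1, 0, -0.08], 0, 0], [[-0.1, 0, -0.055], 0, 0], [[-0.1, 0, -0.049], 0, 0], [[-0.1, 0, -0.049], 0, 0], [[-0.1, 0, -0.049], 0, 0]])

```text
time_s: 21.1
position: [0.5962, 0.2673, 0.1668]
tool_rot: [[-0.958, 0.287, 0.003], [0.287, 0.958, 0.001], [-0.003, 0.002, -1.0]]
ft_force: [0.5, 0.1, 0.6]
grip_width: -0.0001
gripper_force: 0.0
```

```bash
python3 - <<'E'
from h import *
p,R,s=st(); print(((p-O)@Rp).round(4))
sc,i=snap('scene'); c=O+Rp@np.array([.0914,0,-.004]); tilt(sc,c)
tp,_=snap('top'); P,m=jarcloud(tp,c+[0,0,.02],.11); q=(P[m]-O)@Rp; q=q[q[:,2]>.01]
print('top y edges',np.percentile(q[:,1],[1,99]).round(4))
cv2.imwrite('pics/s9.png',i[60:220,360:560].repeat(3,0).repeat(3,1))
E
```

```text
t 21.10 p [0.5962 0.2673 0.1668] yaw_y 73.29 tilt [0.003  0.0008] w -0.0001 gf 0.0 ft [0.5 0.1 0.6]
[0.1917 0.0004 0.0468]
base 45 pitch 22.0 mean [ 0.1564 -0.0131  0.0181] max [0.1609 0.001  0.032 ]
top 18 pitch -29.8 mean [ 0.1243 -0.017   0.0387] max [ 0.1603 -0.0051  0.0536]Traceback (most recent call last):
  File "<stdin>", line 5, in <module>
    return _quantile_unchecked(
        a, q, axis, out, overwrite_input, method, keepdims, weights)
    return _ureduce(a,
                    func=_quantile_ureduce_func,
    ...<5 lines>...
                    overwrite_input=overwrite_input,
                    method=method)
    r = func(a, **kwargs)
    result = _quantile(arr,
                       quantiles=q,
    ...<2 lines>...
                       out=out,
                       weights=wgt)
    slices_having_nans = np.isnan(arr[-1, ...])
                                  ~~~^^^^^^^^^
IndexError: index -1 is out of bounds for axis 0 with size 0
```

Emit:
drive_tool(series=[[[0.012, 0, 0], 0, 0], [[0.022, 0, 0], 0, 0], [[0.028, 0, 0], 0, 0], [[0.031, 0, 0], 0, 0], [[0.033, 0, 0.0005], 0, 0], [[0.035, 0, 0.001], 0, 0], [[0.037, 0, 0.002], 0, 0], [[0.039, 0, 0.0025], 0, 0], [[0.041, 0, 0.003], 0, 0], [[0.043, 0, 0.004], 0, 0], [[0.045, 0, 0.0045], 0, 0], [[0.047, 0, 0.005], 0, 0], [[0.047, 0, 0.005], 0, 0]])

```text
time_s: 22.5
position: [0.5504, 0.2805, 0.1597]
tool_rot: [[-0.958, 0.288, -0.0], [0.288, 0.958, -0.0], [0.0, -0.0, -1.0]]
ft_force: [-0.5, 0.3, -0.4]
grip_width: -0.0003
gripper_force: 0.0
```

```bash
python3 - <<'E'
from h import *
p,R,s=st(); print(((p-O)@Rp).round(4))
sc,i=snap('scene'); c=O+Rp@np.array([.0914,0,-.004]); tilt(sc,c)
cv2.imwrite('pics/s9.png',i[70:200,380:540].repeat(4,0).repeat(4,1))
E
```

```text
t 22.50 p [0.5504 0.2805 0.1597] yaw_y 73.28 tilt [-0.0004 -0.    ] w -0.0003 gf 0.0 ft [-0.5  0.3 -0.4]
[ 1.44e-01 -1.00e-04  3.97e-02]
base 112 pitch 17.2 mean [ 0.1412 -0.0052  0.0178] max [0.1466 0.0253 0.0439]
top 16 pitch -70.0 mean [ 0.1395 -0.0077  0.0205] max [0.1448 0.0224 0.051 ]
```

View pics/s9.png

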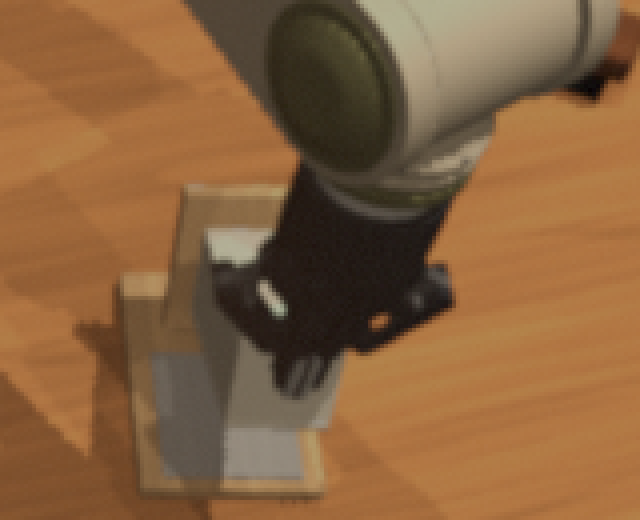

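The crop shows the closed fingertips on the base near (300,375) and the jar still in line on the peg. Its base has advanced about 14 mm, so I'll keep pushing until it meets the plate.

Emit:
drive_tool(series=[[[0.0015, 0, 0.0005], 0, 0], [[0.003, 0, 0.001], 0, 0], [[0.0045, 0, 0.0015], 0, 0], [[0.006, 0, 0.002], 0, 0], [[0.007, 0, 0.0025], 0, 0], [[0.007, 0, 0.0025], 0, 0]])

```text
time_s: 23.15
position: [0.5439, 0.2825, 0.1573]
tool_rot: [[-0.958, 0.288, -0.0], [0.288, 0.958, -0.0], [0.0, -0.0, -1.0]]
ft_force: [0.1, -0.0, -0.2]
grip_width: 0.0001
gripper_force: 0.0
```

Emit:
drive_tool(series=[[[0.001, 0, 0.0005], 0, 0], [[0.002, 0, 0.0005], 0, 0], [[0.003, 0, 0.001], 0, 0], [[0.003, 0, 0.001], 0, 0]])

```text
time_s: 23.55
position: [0.5411, 0.2833, 0.1563]
tool_rot: [[-0.958, 0.288, -0.0], [0.288, 0.958, 0.0], [0.0, 0.0, -1.0]]
ft_force: [-0.1, -0.4, 0.4]
grip_width: 0.0001
gripper_force: 0.1
```

```bash
python3 - <<'E'
from h import *
p,R,s=st(); print(((p-O)@Rp).round(4))
sc,i=snap('scene'); c=O+Rp@np.array([.0914,0,-.004]); tilt(sc,c)
E
```

```text
t 23.55 p [0.5411 0.2833 0.1563] yaw_y 73.28 tilt [-0.0001  0.    ] w 0.0001 gf 0.1 ft [-0.1 -0.4  0.4]
[ 1.342e-01 -1.000e-04  3.630e-02]
base 115 pitch 16.6 mean [ 0.1322 -0.0022  0.0136] max [0.1375 0.0255 0.0378]
top 15 pitch -66.8 mean [ 0.1308 -0.0028  0.0162] max [0.1358 0.0258 0.0353]
```

Emit:
drive_tool(series=[[[0.001, 0, 0.0005], 0, 0], [[0.002, 0, 0.0005], 0, 0], [[0.003, 0, 0.001], 0, 0], [[0.003, 0, 0.001], 0, 0]])

```text
time_s: 24.0
position: [0.5399, 0.2841, 0.156]
tool_rot: [[-0.958, 0.288, 0.005], [0.288, 0.958, 0.001], [-0.004, 0.002, -1.0]]
ft_force: [6.8, -0.5, 1.5]
grip_width: -0.0001
gripper_force: 3.3
```

Force has risen to 7 N, so the rim is on the plate. One more small push, then I'll back off and look.

Emit:
drive_tool(series=[[[0.001, 0, 0], 0, 0], [[0.002, 0, 0], 0, 0], [[0.002, 0, 0], 0, 0], [[0.002, 0, 0], 0, 0], [[-0.005, 0, 0], 0, 0], [[-0.03, 0, 0], 0, 0], [[-0.05, 0, -0.03], 0, 0], [[-0.05, 0, -0.08], 0, 0.02], [[-0.05, 0, -0.12], 0, 0.03], [[-0.05, -0.05, -0.12], 0, 0.03], [[-0.05, -0.1, -0.12], 0, 0.03], [[-0.05, -0.15, -0.12], 0, 0.03], [[-0.05, -0.2, -0.12], 0, 0.03], [[-0.05, -0.25, -0.12], 0, 0.03], [[-0.05, -0.3, -0.12], 0, 0.03], [[-0.05, -0.3, -0.12], 0, 0.03], [[-0.05, -0.3, -0.12], 0, 0.03]])

```text
time_s: 25.7
position: [0.4995, -0.0181, 0.2753]
tool_rot: [[-0.957, 0.29, -0.001], [0.29, 0.957, 0.001], [0.001, 0.001, -1.0]]
ft_force: [0.3, 0.1, -0.6]
grip_width: 0.0302
gripper_force: 0.0
```

```bash
python3 - <<'E'
from h import *
p,R,s=st()
sc,i=snap('scene'); c=O+Rp@np.array([.072,0,.0]); tilt(sc,c)
tp,j=snap('top'); tilt(tp,c)
P,m=jarcloud(tp,c+[0,0,.02],.11); q=(P-O)@Rp; m&=(q[...,2]>.02); print('y edges',np.percentile(q[m][:,1],[2,98]))
P=cloud(tp);print('tin',rect(tp,(np.linalg.norm(P[...,:2]-[.767,.087],axis=-1)<.07)&(P[...,2]>.03),.048))
cv2.imwrite('pics/s10.png',cv2.hconcat([cv2.resize(i[80:200,390:510],(400,400)),cv2.resize(j[190:300,160:270],(400,400))]))
d=tp;P=cloud(d);h=cv2.cvtColor(d['img'],cv2.COLOR_RGB2HSV)
for n,d in(('s',sc),('t',tp)):
    P=cloud(d);h=cv2.cvtColor(d['img'],cv2.COLOR_RGB2HSV)
    w=(abs(P[...,0]-.467)<.05)&(abs(P[...,1]+.342)<.05)&(h[...,1]<70)&(h[...,2]>90); 
    pl=cv2.erode((w&(P[...,2]<.032)&(P[...,2]>.01)).astype(np.uint8),np.ones((3,3)))>0
    q=P[pl]; A=np.c_[q[:,:2]-[.467,-.342],np.ones(len(q))]; c=np.linalg.lstsq(A,q[:,2],rcond=None)[0]; print('plate',len(q),c.round(4),np.median(q[:,2]))
E
```

```text
t 25.70 p [ 0.4995 -0.0181  0.2753] yaw_y 73.14 tilt [-0.0008  0.0008] w 0.0302 gf 0.0 ft [ 0.3  0.1 -0.6]
base 199 pitch 19.3 mean [0.1255 0.0005 0.0282] max [0.1357 0.0258 0.0545]
top 116 pitch -44.0 mean [0.1121 0.0004 0.0473] max [0.1329 0.0259 0.0559]
base 22 pitch 17.0 mean [ 0.1194 -0.0016  0.0512] max [0.1208 0.0221 0.0552]
top 67 pitch 18.8 mean [ 0.1094 -0.0017  0.0509] max [0.1181 0.0254 0.0547]
y edges [-0.03074451  0.02680195]
tin (array([766.7,  86.7]), array([82.3, 80.1]), 0.2)
plate 347 [ 0.0062 -0.0075  0.022 ] 0.02194828724897323
plate 307 [0.0018 0.0089 0.0222] 0.022191304037745923
```

View pics/s10.png

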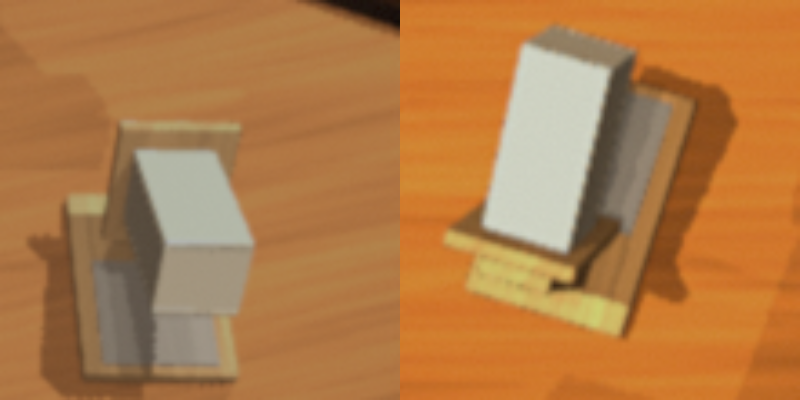

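The jar is home, flush on the plate and in line. The lid's plate reads 22 mm against a nominal 20 mm, so I'll check the measurement bias using the initial images.

```bash
python3 - <<'E'
from h import *
for f in('scene0','top0','scene4','top4'):
    d=np.load(f+'.npz');P=cloud(d);h=cv2.cvtColor(d['img'],cv2.COLOR_RGB2HSV)
    for nm,(x,y),hi in(('start',(.545,.094),.022),('tray',(.467,-.342),.032)):
        w=(abs(P[...,0]-x)<.05)&(abs(P[...,1]-y)<.05)&(h[...,1]<70)&(h[...,2]>90)&(P[...,2]>.006)&(P[...,2]<hi)
        pl=cv2.erode(w.astype(np.uint8),np.ones((3,3)))>0
        if pl.sum()>20: print(f,nm,pl.sum(),np.percentile(P[pl][:,2],[10,50,90]).round(4))
    m=(abs(P[...,0]-.467)<.048)&(abs(P[...,1]+.342)<.048)&(h[...,1]>90)&(P[...,2]>.012); print(f,'rim z',np.percentile(P[m][:,2],[20,50,80]).round(4))
    m=(abs(P[...,0]-.467)<.03)&(abs(P[...,1]+.342)<.03)&(h[...,1]>90)&(P[...,2]<.012)
    if m.sum()>50: print('floor',np.median(P[m][:,2]).round(4))
E
```

```text
scene0 start 288 [0.0116 0.0141 0.016 ]
scene0 rim z [0.0168 0.0192 0.0211]
floor 0.0079
top0 start 270 [0.011  0.014  0.0171]
top0 rim z [0.016  0.0195 0.0218]
floor 0.008
scene4 tray 346 [0.0199 0.0219 0.0242]
scene4 rim z [0.0175 0.0195 0.0212]
top4 tray 329 [0.0196 0.0223 0.0253]
top4 rim z [0.0174 0.0197 0.022 ]
```

The pocket floor also reads 8 mm with the same method, so the lid is resting on it: floor + 14 = 22. It is level and centred within about 2 mm. Handing in.

```bash
python3 -c "
from rig import env
print(env.close_job())"
```

```text
the job is handed in; nothing more can be done
None
```

The job is handed in at about 26 s of 61 s: the jar hangs fully home on the peg and the lid lies seated in the tray pocket; the coin tin measured unmoved and the arm never went near the flashlight, though no verdict was returned.

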